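# Show the vegetable cutter's pusher to the inspection camera

### The job

Give the crank of the hand-driven vegetable cutter one full turn clockwise (seen from above) while the pusher still sits in the feed tube, to run the machine empty. Then draw that pusher out of the tube and hold it up in the air before the small inspection camera, the underside of its foot square to the lens and about 15 cm from it, so that it can be checked for scraps. Leave everything else on the counter where it stands, and finish still holding the pusher there, steady and by the gripper alone.

Things in the scene. Friction and masses are not known exactly. Their poses are not given: they have to be found in the camera images.
- cutter: Hand-driven vegetable cutter, fixed to the counter: aluminium casing 150 (x) by 350 (y) mm, top at 90 mm; origin under its centre at counter height. On its top a round feed tube stands at its own y = +100 mm, and a round gear head with the crank (diameter 84 mm at its foot) at its own y = -100 mm.
- tube_mouth (a point): Centre of the feed tube's rim, 165 mm above the counter; bore 56 mm, outside 68 mm; the pusher's foot is 75 mm below the rim at the start. Axes as the cutter's.
- crank (a joint): Turn of the crank about its vertical axis, rad: 0 at the start, grows clockwise seen from above, 6.28 after one full turn. It cannot turn backwards past 0, and stops by itself at 9. Light friction (about 0.1 N m), stays where it is left. The crank may point in any direction at the start.
- crank_axis (a point): Point on the crank's vertical axis, 160 mm above the counter, level with crank_knob_middle. Its x axis points along the crank arm from the axis to the knob.
- crank_knob_middle (a point): Middle of the crank's upright black knob, 60 mm from the crank's axis and 160 mm above the counter. The knob is 24 mm thick, reaches from 138 to 182 mm above the counter and spins freely on its pin, so it can be pinched from above and led round; the top of the crank arm below it lies at 134 mm.
- pusher: White plastic pusher standing in the feed tube, 125 to 250 g: round stem 50 mm thick and 75 mm long, collar 76 mm wide and 6 mm thick resting on the tube's rim, and above the collar an upright flat fin to grip, 46 mm along its own x, 16 mm thick along its own y, from 81 to 125 mm above the foot. Origin at the middle of the foot's underside, z up through the fin. The yaw is any. Not the slimmer spare pusher that stands loose on the counter.
- pusher_foot (a point): Middle of the underside of the pusher's foot (the pusher's origin and axes).
- pusher_fin (a point): Point in the middle of the pusher's fin, 105 mm above the foot: where to grip. Axes as the pusher's.
- camera_stand: Steel foot plate of the inspection camera, 100 by 120 mm, fixed to the counter; origin at counter height under the lens.
- inspection_camera: Small black camera head, 58 mm square, with a ring of white lights, looking slantwise up: its origin is the front of the lens, 95 mm above the counter, and its own z axis is the line of sight, leaning 0.6 rad from the vertical.
- focus (a point): Point in the air 150 mm in front of the lens on the line of sight, about 219 mm above the counter: the middle of the foot's underside belongs here, the pusher's z axis along the camera's z axis (foot towards the lens, fin away from it; the turn about that axis is free). Axes as the camera's.
- sauce_bottle: Bystander: white squeeze bottle, diameter 60, height 170 mm; origin under its middle.
- pickle_jar: Bystander: glass jar, diameter 80, height 110 mm; origin under its middle.
- glove_carton: Bystander: carton 120 by 230 by 70 mm; origin under its middle.
- deli_tub: Bystander: white lidded tub, diameter 104, height 70 mm; origin under its middle.
- steel_shaker: Bystander: steel shaker with a domed top, diameter 70, height 92 mm; origin under its middle.
- narrow_pusher: Bystander: spare, slimmer white pusher standing on the counter, collar 52 mm wide, height 110 mm; origin under its middle.
- spatula: Bystander: spatula lying on the counter along its own x axis.

How it is judged:
On the way, in this order (a step that is already met when the one before it is completed fails the run):
1. the crank has been given one full turn with the pusher still seated in the feed tube (value of joint crank above 6 rad and distance of pusher from where it was at the start of the episode below 0.015 m), for 0.2 s.
2. the pusher is drawn clear of the feed tube in the gripper (z of pusher_foot in the frame of tube_mouth above 0.005 m and contact force between pusher and the fingers above 0.5 N), for 0.1 s.
At the end, for the whole second after the job is handed in: The fingers alone hold the pusher still in the air (under 0.03 m/s): the middle of its foot within 30 mm of the focus point 150 mm before the lens, its axis within 0.25 rad of the line of sight, foot towards the lens; the crank stands one full turn on (6.0 to 6.9 rad) (distance between pusher_foot and focus below 0.03 m and angle between the z axis of pusher and the z axis of inspection_camera, either way round below 0.25 rad and angle between pusher's own z axis and vertical below 1 rad and height (world z) of pusher_foot above 0.15 m and contact force between pusher and the fingers above 0.5 N and contact force between pusher and cutter below 0.1 N and contact force between pusher and camera_stand below 0.1 N and linear speed of pusher below 0.03 m/s and angular speed of pusher below 0.3 rad/s and value of joint crank between 6 and 6.9 rad); the arm keeps its last pose, push and grip.
It fails at once if a bystander is shifted by more than 30 mm (distance of any of sauce_bottle, pickle_jar, glove_carton, deli_tub, steel_shaker, narrow_pusher, spatula from where it was at the start of the episode above 0.03 m).
It also fails if it takes over 62 s, if anything falls off the work surface, if the arm or the gripper's body presses on something with over 40 N, if the wrist force passes 120 N, or if a joint passes its speed limit or range.

### The arm

A 6-joint arm with a two-finger parallel gripper is mounted at the origin on the work surface. World frame = base frame: x ahead of the robot, y to its left, z up, the work surface at z = 0. Lengths are in m, angles in rad, forces in N, time in s.
With the tool pointing down it reaches from about 0.375 to 0.9 m from the base axis. Payload 3.1 kg.
Tool frame: the origin (TCP) lies on the centre line of the jaws, within the pads' length; the fingertips stand 14 mm ahead of it and the grasp point (between the pads) lies 5 mm behind it; y points along the fingers, z is the direction in which the jaws open and shut, and the axes are right-handed (so a half turn about y gives the same grasp; the last joint's range is limited). The gripper opens to 87 mm and grips with 3 to 60 N. Pads are 19 mm wide; open, the fingers measure 117 mm over their backs; the gripper's body (75 mm by 190 mm) begins 51 mm behind the grasp point.
Start: joints at [-1.415, 0.527, 1.433, -0, 1.181, -0.178], TCP at [0.205, -0.59, 0.237] pointing down, gripper open.
Joint ranges: [-3.08, 3.08], [-0.75, 2.2], [0.22, 2.44], [-1.43, 4.57], [0, 2.65], [-2.85, 2.85]. Speed limits (rad/s): [2.79, 2.79, 3.14, 3.14, 3.14, 3.14].

### API

Orientations are given as a unit quaternion [x, y, z, w].
In Python, from rig import robot, vision gives the robot as it stands.
- The arm moves only by the shell command python3 -m crank 'ROWS' [FORCE]. ROWS is JSON, a list of rows, each a list of 7 numbers: the shift along the tool's x, y, z as a fraction of full scale, then the turn, a rotation vector about the tool's x, y, z as a fraction of full scale, then the gripper command: -1 is shut, 1 is fully open, values between are in proportion. In form: [[x, y, z, wx, wy, wz, grip], ...]. A call has 1 to 10 rows; each row is the pose to reach, as a shift and turn from the pose commanded when the call began, along the tool's axes at that moment, turning the shorter way round; what a row does not reach only later rows make up. Full scale, the value 1, is 50 cm for a shift and pi rad for a turn. A row lasts 1/8 s, in which the tool goes at most 62.5 mm and 10.7 degrees, less where a joint would pass 70% of its speed; a pose out of reach is approached as far as the arm can. A call with a number of a shift or a turn outside -1 to 1 is refused whole. A call with a gripper value outside its range is refused whole. The fingers move at their own pace and stop on an object; FORCE is the grip in N (left out, the last holds). Time passes only in rows, so rows that repeat a pose let the fingers close. It gives the time, the measured TCP pose, the force and the opening at its end, in the units of the state.
- robot.get_obs(): the state, without advancing time (a new reading comes with each control period).
- vision.camera(name): name is "scene" or "side" or "wrist"; returns the picture (480x640x3 uint8, blue, green, red); there is no depth.
- vision.camera_info(name): a dict with "vfov" (degrees; the focal length in pixels is half the picture's height over the tangent of half this angle, whatever the lens; pixels are square), "cx", "cy" (the principal point, pixels), "world_from_camera" (4x4, takes a point from camera to world coordinates); the wrist camera has in their place "tool_from_camera" (4x4, takes a point from camera to tool coordinates, whose origin is the TCP and whose axes are the tool frame's). Camera axes: x right, y up, looking along -z (the intrinsics and any distortion apply to the point x, -y, -z); pixel columns grow to the right and rows downward; lengths in m; the calibration is good to about 2 mm. The wrist camera is an equidistant fisheye: a pixel r from the principal point sees the ray r / f radians off the axis. A picture is of the moment at which its call begins: read the wrist's pose just before it. camera_info takes no time and is no camera call.
- robot.hand_in(): hands the job in, once; it reports no verdict.
The state is a dict: "time": time; "q": joint angles; "joint_velocities": joint speeds; "joint_torque": joint torques, N m; "position": TCP position; "tool_rot": TCP orientation; "ft_force": force on the tool from outside, world axes, zero at the start; "moment": the same for the moment, N m; "grip_width": finger opening in m.
Only numpy, scipy, OpenCV 4.12 (cv2) and the standard library are available. Lean on these libraries where they do the work, as an engineer would, in place of code of your own. Each camera call takes 0.05 s, during which the arm holds its last target.

## Working session

There is one attempt and no reset: what is moved stays moved. The work goes in short steps, Python scripts to look and compute and a shell command to move; the robot and the scene stay as the last step left them, time stands still between calls to the robot, and variables do not carry over. Pictures are saved under pics/ and viewed, and the job is handed in when it is done.

```bash
ls; mkdir -p pics; python3 - <<'E'
from rig import robot, vision
import cv2
o=robot.get_obs();print(o)
for n in ["scene","side","wrist"]:
    print(n,vision.camera_info(n))
    cv2.imwrite(f"pics/{n}0.png",vision.camera(n))
E
```

```text
pics
{'time': 0.0, 'q': array([-1.41548816e+00,  5.28458875e-01,  1.43386447e+00, -1.28507561e-05,
        1.18136857e+00, -1.78496596e-01]), 'joint_velocities': array([-0.00366409,  0.000298  , -0.00034479,  0.00035452,  0.00056172,
        0.00093054]), 'joint_torque': array([-1.12132904e-03, -4.40049613e+01, -1.76590472e+01,  6.32758182e-02,
        5.81743440e-02, -1.55275179e-04]), 'position': array([ 0.20469536, -0.58981383,  0.23558809]), 'tool_rot': array([-0.11746788,  0.69802242, -0.69653803,  0.11747669]), 'ft_force': array([ 0.13278464, -0.48632994, -0.20345147]), 'moment': array([-0.01417884, -0.02098677, -0.01863089]), 'grip_width': 0.08730699678691839}
scene {'vfov': 46.380051693959864, 'cx': 324.93787165767134, 'cy': 236.00347784650478, 'world_from_camera': array([[ 0.47334852, -0.74625236,  0.46802628,  1.16759292],
       [ 0.88079536,  0.3938159 , -0.26288511, -0.35656171],
       [ 0.01186244,  0.53667165,  0.84370778,  1.25876445],
       [ 0.        ,  0.        ,  0.        ,  1.        ]])}
side {'vfov': 44.07771288523096, 'cx': 327.6690966116143, 'cy': 243.08592996801815, 'world_from_camera': array([[ 0.97938742,  0.15595306, -0.12837025,  0.30187606],
       [-0.20198181,  0.76212589, -0.61511583, -1.10864997],
       [ 0.00190509,  0.62836516,  0.77791619,  1.55102442],
       [ 0.        ,  0.        ,  0.        ,  1.        ]])}
wrist {'vfov': 65.70646984690485, 'cx': 320.1847878454514, 'cy': 238.08282426590065, 'tool_from_camera': array([[ 3.82288115e-04, -9.67501544e-01, -2.52864819e-01,
        -6.91254759e-02],
       [ 6.41081065e-05,  2.52864861e-01, -9.67501606e-01,
        -1.47144832e-01],
       [ 9.99999925e-01,  3.53653681e-04,  1.58691923e-04,
        -1.06477518e-03],
       [ 0.00000000e+00,  0.00000000e+00,  0.00000000e+00,
         1.00000000e+00]])}
```

View pics/scene0.png

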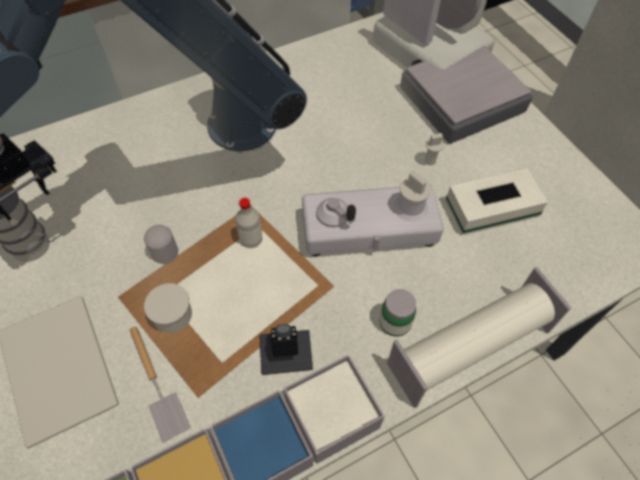

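View pics/side0.png

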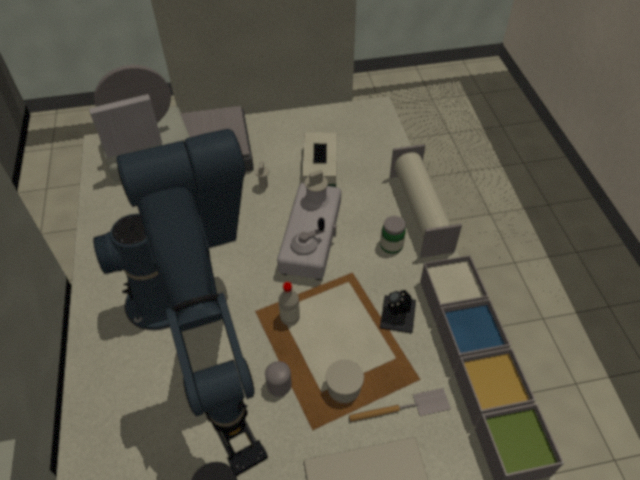

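View pics/wrist0.png

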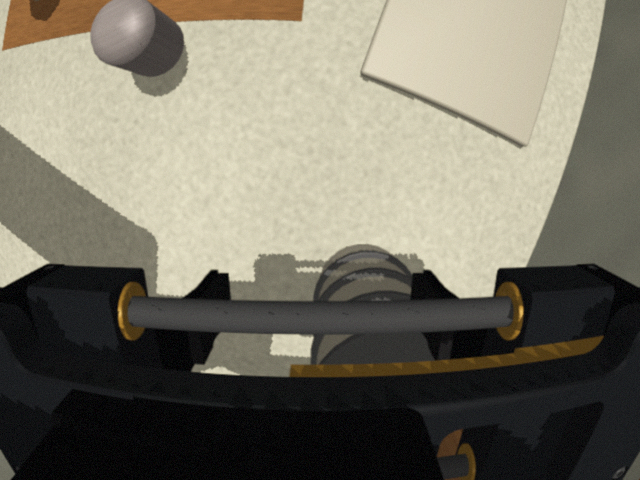

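The scene view shows the cutter centred near (370,220), with its black knob near (350,213) and the pusher near (413,188). The inspection camera is near (285,345). I'll enlarge both views to measure these.

```bash
cat > h.py <<'E'
import numpy as np, cv2
from rig import robot, vision
from scipy.spatial.transform import Rotation as R
def K(ci): 
    return 240/np.tan(np.radians(ci['vfov'])/2)
def proj(name,P):
    ci=vision.camera_info(name);T=np.linalg.inv(ci['world_from_camera']);p=T[:3,:3]@np.array(P)+T[:3,3]
    f=K(ci);return np.array([ci['cx']+f*p[0]/-p[2], ci['cy']+f*(-p[1])/-p[2]])
def ray(name,uv):
    ci=vision.camera_info(name);T=ci['world_from_camera'];f=K(ci)
    d=np.array([(uv[0]-ci['cx'])/f,-(uv[1]-ci['cy'])/f,-1.]);return T[:3,3],T[:3,:3]@d
def onz(name,uv,z):
    o,d=ray(name,uv);return o+d*(z-o[2])/d[2]
def wray(uv,pos,quat):
    ci=vision.camera_info('wrist');T=ci['tool_from_camera'];f=K(ci)
    v=np.array([uv[0]-ci['cx'],uv[1]-ci['cy']],float);r=np.linalg.norm(v);th=r/f
    dc=np.array([np.sin(th)*v[0]/r,-np.sin(th)*v[1]/r,-np.cos(th)])
    Rt=R.from_quat(quat).as_matrix();return Rt@T[:3,3]+pos, Rt@T[:3,:3]@dc
def wproj(P,pos,quat):
    ci=vision.camera_info('wrist');T=ci['tool_from_camera'];f=K(ci)
    Rt=R.from_quat(quat).as_matrix();p=T[:3,:3].T@(Rt.T@(np.array(P)-pos)-T[:3,3])
    th=np.arctan2(np.hypot(p[0],p[1]),-p[2]);a=np.hypot(p[0],p[1])
    return np.array([ci['cx']+f*th*p[0]/a, ci['cy']-f*th*p[1]/a])
def wonz(uv,pos,quat,z):
    o,d=wray(uv,pos,quat);return o+d*(z-o[2])/d[2]
E
python3 - <<'E'
from h import *
s=cv2.imread('pics/scene0.png');d=cv2.imread('pics/side0.png')
def crop(im,x,y,w,h,n): cv2.imwrite(n,cv2.resize(im[y:y+h,x:x+w],(w*5,h*5),interpolation=cv2.INTER_CUBIC))
crop(s,295,160,155,100,'pics/c1.png');crop(d,265,160,100,120,'pics/c2.png')
crop(s,250,310,80,70,'pics/c3.png');crop(d,370,280,60,60,'pics/c4.png')
E
```

```text
(no output)
```

View pics/c1.png

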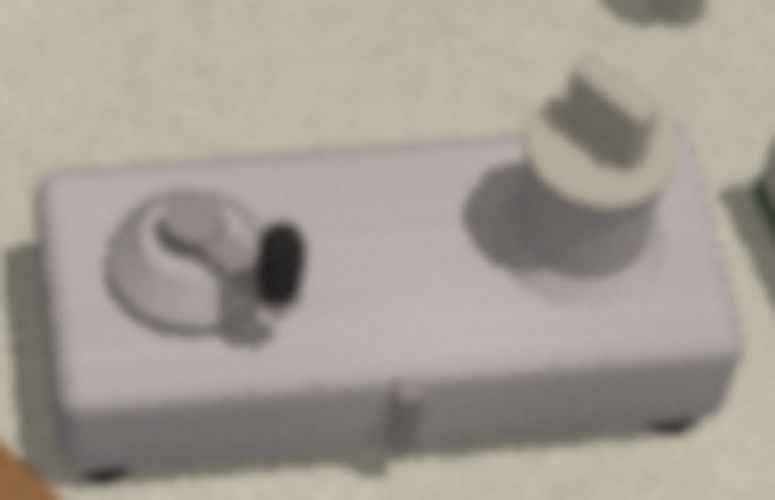

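View pics/c2.png

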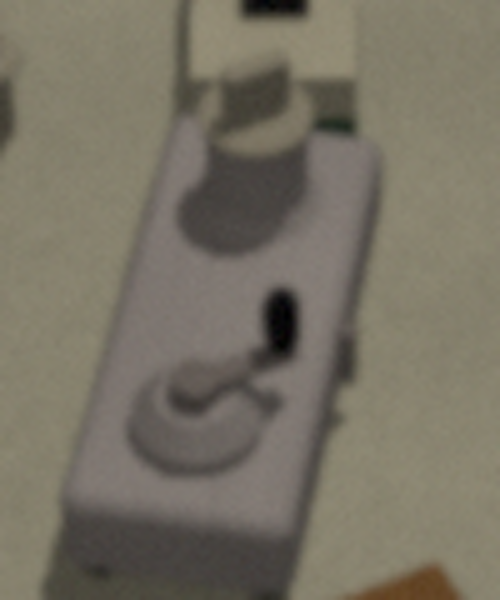

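View pics/c3.png

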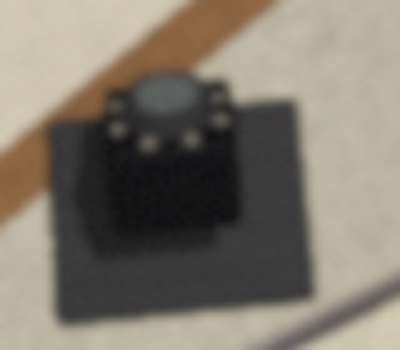

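View pics/c4.png

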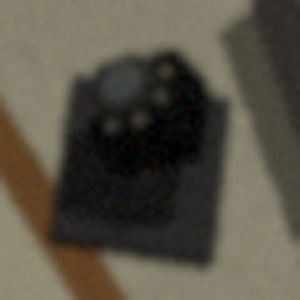

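```bash
python3 - <<'E'
from h import *
np.set_printoptions(precision=4,suppress=True)
S=lambda x,y:(295+x/5,160+y/5); D=lambda x,y:(265+x/5,160+y/5)
c=np.array([onz('scene',S(*p),.09) for p in [(42,180),(690,130),(742,355),(62,412)]]);print('sc corners\n',c, c.mean(0),[np.linalg.norm(c[i]-c[i-1]) for i in range(4)])
c=np.array([onz('side',D(*p),.09) for p in [(183,118),(382,148),(295,535),(63,498)]]);print('sd corners\n',c,c.mean(0),[np.linalg.norm(c[i]-c[i-1]) for i in range(4)])
def tri(a,b):
    o,d=ray('scene',a);p,e=ray('side',b);d/=np.linalg.norm(d);e/=np.linalg.norm(e)
    A=np.stack([d,-e],1);s=np.linalg.lstsq(A,p-o,rcond=None)[0];return (o+d*s[0]+p+e*s[1])/2,np.linalg.norm(o+d*s[0]-p-e*s[1])
print('knob',tri(S(281,265),D(281,325)))
print('hub134',onz('scene',S(190,222),.134),onz('side',D(190,385),.134))
print('lens',tri((250+167/5,310+95/5),(370+123/5,280+82/5)))
print('collar',tri(S(600,145),D(257,112)))
print('finends sc',onz('scene',S(592,62),.215),onz('scene',S(650,110),.215))
print('finends sd',onz('side',D(225,70),.215),onz('side',D(285,60),.215))
pl=np.array([onz('scene',(250+x/5,310+y/5),0.005) for x,y in [(50,125),(295,102),(313,297),(60,320)]]);print('plate',pl,pl.mean(0),[np.linalg.norm(pl[i]-pl[i-1]) for i in range(4)])
pl=np.array([onz('side',(370+x/5,280+y/5),0.005) for x,y in [(75,75),(228,100),(210,267),(50,240)]]);print('plate',pl,pl.mean(0),[np.linalg.norm(pl[i]-pl[i-1]) for i in range(4)])
E
```

```text
sc corners
 [[ 0.3851  0.0164  0.09  ]
 [ 0.5146  0.3326  0.09  ]
 [ 0.6441  0.276   0.09  ]
 [ 0.5155 -0.0393  0.09  ]] [0.5149 0.1464 0.09  ] [np.float64(0.14181748828426008), np.float64(0.34174794888463755), np.float64(0.1413860536869156), np.float64(0.3404367599659768)]
sd corners
 [[ 0.5082  0.3228  0.09  ]
 [ 0.6364  0.2673  0.09  ]
 [ 0.5129 -0.0435  0.09  ]
 [ 0.3777  0.0133  0.09  ]] [0.5088 0.14   0.09  ] [np.float64(0.33583061172337625), np.float64(0.13969914335217762), np.float64(0.33444216112098535), np.float64(0.14659961238614624)]
knob (array([0.527 , 0.0735, 0.1528]), np.float64(0.0030083415947476998))
hub134 [0.4715 0.0553 0.134 ] [0.4657 0.0509 0.134 ]
lens (array([ 0.6946, -0.1922,  0.0928]), np.float64(0.0018023309416039458))
collar (array([0.5455, 0.2422, 0.168 ]), np.float64(0.00029217482823802046))
finends sc [0.5287 0.2405 0.215 ] [0.5658 0.2489 0.215 ]
finends sd [0.5244 0.2372 0.215 ] [0.5637 0.2385 0.215 ]
plate [[ 0.646  -0.2349  0.005 ]
 [ 0.6903 -0.1265  0.005 ]
 [ 0.7795 -0.1634  0.005 ]
 [ 0.7347 -0.2707  0.005 ]] [ 0.7126 -0.1989  0.005 ] [np.float64(0.09567973041695932), np.float64(0.11710467710324757), np.float64(0.09658772935277293), np.float64(0.11627882668245623)]
plate [[ 0.6907 -0.1268  0.005 ]
 [ 0.7791 -0.164   0.005 ]
 [ 0.7337 -0.2762  0.005 ]
 [ 0.6448 -0.239   0.005 ]] [ 0.7121 -0.2015  0.005 ] [np.float64(0.12115289625291359), np.float64(0.09592604232730172), np.float64(0.12098734489985065), np.float64(0.0963220619651646)]
```

```bash
python3 - <<'E'
from h import *
np.set_printoptions(precision=4,suppress=True)
o=robot.get_obs();print(R.from_quat(o['tool_rot']).as_matrix())
for n,uv,z in [('bottlecap',(245,203),.17),('bottlebase',(250,240),.01),('narrow',(434,143),.10),('jar',(400,298),.11),('tub',(167,306),.07),('shaker',(160,240),.08),('carton corner',(450,198),.07)]:
    print(n,onz('scene',uv,z))
print('bottle sd',onz('side',(288,287),.17))
E
```

```text
[[-0.9448 -0.0003  0.3277]
 [-0.3277  0.0016 -0.9448]
 [-0.0003 -1.     -0.0016]]
bottlecap [ 0.3922 -0.142   0.17  ]
bottlebase [ 0.394  -0.1473  0.01  ]
narrow [0.3978 0.4132 0.1   ]
jar [0.7572 0.0733 0.11  ]
tub [ 0.5067 -0.4016  0.07  ]
shaker [ 0.3337 -0.3555  0.08  ]
carton corner [0.5575 0.3618 0.07  ]
bottle sd [ 0.3878 -0.1504  0.17  ]
```

```bash
python3 -m crank '[[-0.41,-0.25,-0.59,0,0,0,1],[-0.41,-0.25,-0.59,0,0,0,1],[-0.41,-0.25,-0.59,0,0,0,1],[-0.41,-0.25,-0.59,0,0,0,1],[-0.41,-0.25,-0.59,0,0,0,1],[-0.41,-0.25,-0.59,0,0,0,1],[-0.41,-0.25,-0.59,0,0,0,1],[-0.41,-0.25,-0.59,0,0,0,1]]'
```

```text
time: 1.15
position: [0.3019, -0.2448, 0.3617]
tool_rot: [0.118, -0.697, 0.698, -0.118]
ft_force: [-0.8, -0.7, 0.4]
grip_width: 0.0869
```

```bash
python3 -m crank '[[-0.41,0,-0.59,0,0.067,0,1],[-0.41,0,-0.59,0,0.067,0,1],[-0.41,0,-0.59,0,0.067,0,1],[-0.41,0,-0.59,0,0.067,0,1],[-0.41,0,-0.59,0,0.067,0,1],[-0.41,0,-0.59,0,0.067,0,1],[-0.41,0,-0.59,0,0.067,0,1],[-0.41,0,-0.59,0,0.067,0,1]]'
python3 - <<'E'
from h import *
np.set_printoptions(precision=4,suppress=True)
o=robot.get_obs();print(o['position'],o['tool_rot'],R.from_quat(o['tool_rot']).as_matrix(),o['q'],o['ft_force'])
im=vision.camera('wrist');cv2.imwrite('pics/w1.png',im)
for P in [(0.5285,.0745,.16),(.474,.0506,.134),(.55,.236,.171)]: print(wproj(P,o['position'],o['tool_rot']))
E
```

```text
time: 2.15
position: [0.3993, 0.1002, 0.3606]
tool_rot: [0.044, -0.705, 0.706, -0.043]
ft_force: [-0.5, -1.1, 0.2]
grip_width: 0.0868
[0.3993 0.1002 0.3606] [ 0.0441 -0.7055  0.7061 -0.0426] [[-0.9925 -0.0021  0.1223]
 [-0.1223 -0.0009 -0.9925]
 [ 0.0022 -1.      0.0007]] [-0.0264  0.0789  1.7443 -0.001   1.3205  1.422 ] [-0.4826 -1.0942  0.2108]
[365.8801  83.8154]
[379.3234 144.1997]
[196.1406  45.1605]
```

View pics/w1.png

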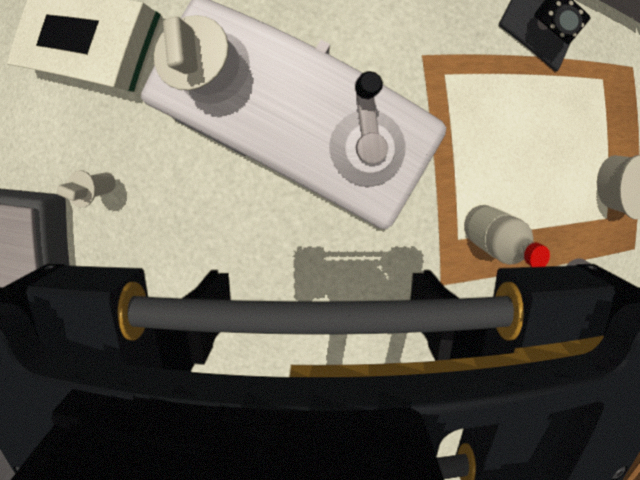

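```bash
python3 - <<'E'
import cv2
im=cv2.imread('pics/w1.png')
cv2.imwrite('pics/w1a.png',cv2.resize(im[60:200,310:430],None,fx=5,fy=4.2,interpolation=cv2.INTER_CUBIC) if 0 else cv2.resize(im[60:180,320:420],None,fx=5,fy=5,interpolation=cv2.INTER_CUBIC))
cv2.imwrite('pics/w1b.png',cv2.resize(im[0:120,140:260],None,fx=5,fy=5,interpolation=cv2.INTER_CUBIC))
E
```

```text
(no output)
```

View pics/w1a.png

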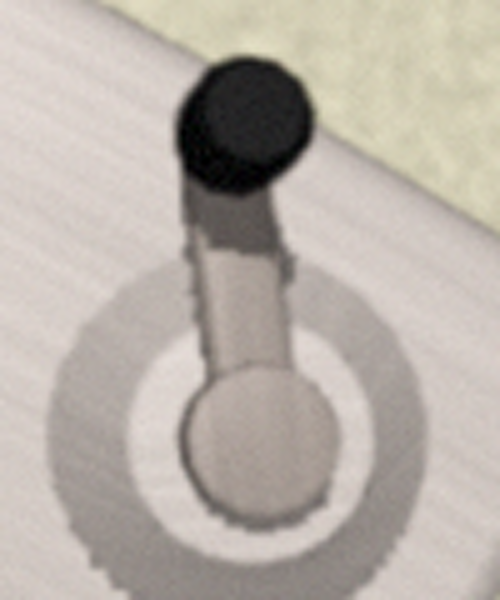

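View pics/w1b.png

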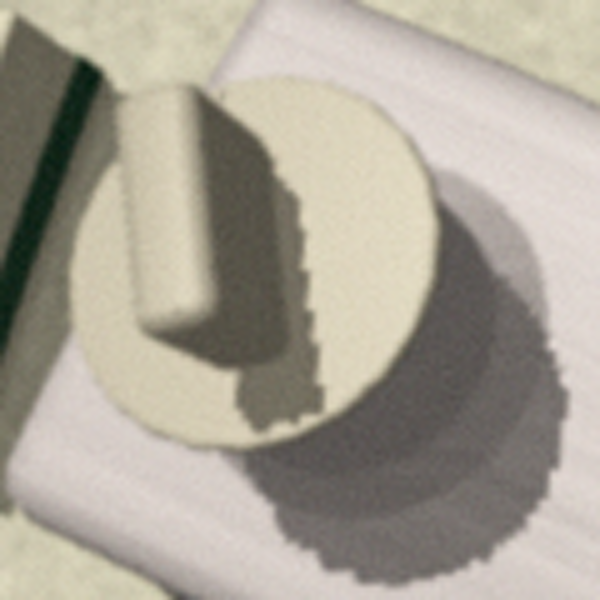

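```bash
python3 - <<'E'
from h import *
np.set_printoptions(precision=4,suppress=True)
o=robot.get_obs();p,q=o['position'],o['tool_rot']
w=lambda uv,z:wonz(uv,p,q,z)
k=w((371,82.6),.182);print('knob',k)
for z in(.134,.14,.15):
    h=w((373,148.4),z);print('hub',z,h,np.linalg.norm(k[:2]-h[:2]))
print('collar',w((191,52.4),.171))
B=lambda x,y:(140+x/5,y/5)
c=[w(B(*a),.215) for a in [(120,97),(197,87),(213,312),(145,332)]];print('fin',np.array(c),np.mean(c,0))
d=(c[0]+c[1]-c[2]-c[3]);print('fin yaw',np.arctan2(d[1],d[0]),np.linalg.norm(d)/2,np.linalg.norm(c[1]-c[0]))
print('lens',w((570,19),.095))
E
```

```text
knob [0.5263 0.0718 0.182 ]
hub 0.134 [0.4687 0.0559 0.134 ] 0.059833539213698356
hub 0.14 [0.4687 0.0567 0.14  ] 0.059626129445394964
hub 0.15 [0.4686 0.0581 0.15  ] 0.05930642475757912
collar [0.5429 0.2396 0.171 ]
fin [[0.5631 0.2523 0.215 ]
 [0.5645 0.2381 0.215 ]
 [0.5244 0.2288 0.215 ]
 [0.5209 0.2406 0.215 ]] [0.5432 0.2399 0.215 ]
fin yaw 0.24961181408433616 0.04244017263037059 0.014190543579401051
lens [ 0.6952 -0.1944  0.095 ]
```

```bash
python3 -m crank '[[-0.246,0.1,0.086,0,0,0,1],[-0.246,0.2,0.086,0,0,0,1],[-0.246,0.24,0.086,0,0,0,1],[-0.246,0.3,0.086,0,0,0,1],[-0.246,0.35,0.086,0,0,0,1],[-0.246,0.391,0.086,0,0,0,1],[-0.246,0.391,0.086,0,0,0,1],[-0.246,0.391,0.086,0,0,0,1]]'
python3 - <<'E'
from h import *
np.set_printoptions(precision=4,suppress=True)
o=robot.get_obs();print(o['position'],R.from_quat(o['tool_rot']).as_matrix(),o['ft_force'])
im=vision.camera('wrist');cv2.imwrite('pics/w2.png',im)
E
```

```text
time: 3.2
position: [0.5269, 0.0722, 0.1667]
tool_rot: [0.042, -0.706, 0.706, -0.043]
ft_force: [0.1, 0.2, -0.1]
grip_width: 0.0866
[0.5269 0.0722 0.1667] [[-0.9927  0.0011  0.1205]
 [-0.1205 -0.0002 -0.9927]
 [-0.0011 -1.      0.0003]] [ 0.1387  0.1731 -0.1002]
```

View pics/w2.png

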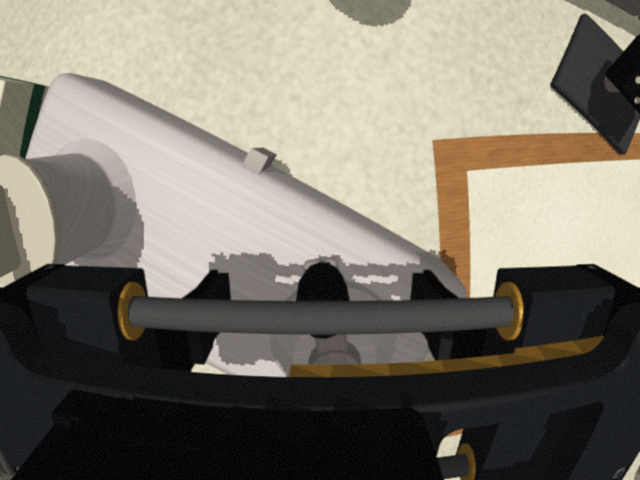

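The knob's silhouette sits at (321,290), centred between the fingers, so I'll close on it.

```bash
python3 -m crank '[[0,0.002,0,0,0,0,-1],[0,0.002,0,0,0,0,-1],[0,0.002,0,0,0,0,-1],[0,0.002,0,0,0,0,-1],[0,0.002,0,0,0,0,-1],[0,0.002,0,0,0,0,-1]]' 15
python3 - <<'E'
from h import *
np.set_printoptions(precision=4,suppress=True)
o=robot.get_obs();print(o['position'],o['ft_force'],o['grip_width'])
c=np.array([.468,.055]);v=o['position'][:2]-c;print(np.hypot(*v),np.arctan2(v[1],v[0]))
Rt=R.from_quat(o['tool_rot']).as_matrix()
a0=.285;r=.060
P0=c+r*np.array([np.cos(a0),np.sin(a0)])
for k in range(0,28):
    a=a0-6.42*k/26;P=c+r*np.array([np.cos(a),np.sin(a)]);d=np.r_[P-P0,0]
    print(k,np.round(Rt.T@d/.5,4)[[0,2]], np.round(P,4))
E
```

```text
time: 4.0
position: [0.5262, 0.0738, 0.165]
tool_rot: [0.044, -0.706, 0.706, -0.044]
ft_force: [0.2, 0.9, -0.0]
grip_width: 0.0351
[0.5262 0.0738 0.165 ] [ 0.2033  0.9391 -0.0202] 0.03509663217420363
0.061175018700747465 0.31192255099054855
0 [0. 0.] [0.5256 0.0719]
1 [-0.0011  0.0295] [0.528  0.0573]
2 [0.005  0.0584] [0.5267 0.0426]
3 [0.018 0.085] [0.5219 0.0286]
4 [0.0371 0.1075] [0.5138 0.0162]
5 [0.0611 0.1247] [0.5029 0.0062]
6 [0.0886 0.1356] [ 0.4899 -0.0008]
7 [0.118  0.1393] [ 0.4756 -0.0045]
8 [0.1473 0.1358] [ 0.4608 -0.0046]
9 [0.1749 0.1252] [ 0.4465 -0.001 ]
10 [0.1991 0.1082] [0.4335 0.0059]
11 [0.2183 0.0858] [0.4225 0.0159]
12 [0.2316 0.0593] [0.4143 0.0282]
13 [0.2379 0.0305] [0.4094 0.0421]
14 [0.237  0.0009] [0.408  0.0568]
15 [ 0.2289 -0.0275] [0.4103 0.0714]
16 [ 0.2141 -0.0531] [0.4161 0.085 ]
17 [ 0.1935 -0.0743] [0.425  0.0968]
18 [ 0.1684 -0.0898] [0.4365 0.1061]
19 [ 0.1402 -0.0987] [0.4499 0.1122]
20 [ 0.1107 -0.1004] [0.4645 0.1149]
21 [ 0.0817 -0.0949] [0.4792 0.1139]
22 [ 0.0549 -0.0825] [0.4933 0.1094]
23 [ 0.0319 -0.0638] [0.5058 0.1016]
24 [ 0.0142 -0.0402] [0.5161 0.0909]
25 [ 0.0028 -0.0129] [0.5234 0.0781]
26 [-0.0015  0.0163] [0.5273 0.0639]
27 [0.0014 0.0457] [0.5277 0.0491]
```

```bash
python3 -m crank '[[0,0,0,0,0,0,-1],[0,0,0,0,0,0,-1],[0,0,0,0,0,0,-1],[0,0,0,0,0,0,-1]]' 15
```

```text
time: 4.5
position: [0.5265, 0.0729, 0.1651]
tool_rot: [0.044, -0.705, 0.706, -0.044]
ft_force: [0.9, -5.2, -0.6]
grip_width: 0.0236
```

```bash
python3 -m crank '[[-0.001,0,0.03,0,0,0,-1],[0.005,0,0.058,0,0,0,-1],[0.018,0,0.085,0,0,0,-1],[0.037,0,0.107,0,0,0,-1],[0.061,0,0.125,0,0,0,-1],[0.061,0,0.125,0,0,0,-1]]'
python3 -c "
from h import *
o=robot.get_obs();print(o['position'],o['ft_force'],o['moment'],o['grip_width'])"
```

```text
time: 5.25
position: [0.502, 0.0066, 0.1651]
tool_rot: [0.044, -0.705, 0.706, -0.043]
ft_force: [0.2, -1.8, 0.6]
grip_width: 0.0235
[0.50201254 0.0065949  0.16509992] [ 0.20209602 -1.81002107  0.61089558] [-0.23482154  0.10075718  0.01593234] 0.023518966551629664
```

```bash
python3 -m crank '[[0.0275,0,0.011,0,0,0,-1],[0.057,0,0.0145,0,0,0,-1],[0.086,0,0.011,0,0,0,-1],[0.114,0,0.0005,0,0,0,-1],[0.138,0,-0.0165,0,0,0,-1],[0.157,0,-0.039,0,0,0,-1],[0.1705,0,-0.0655,0,0,0,-1],[0.177,0,-0.094,0,0,0,-1],[0.176,0,-0.124,0,0,0,-1],[0.176,0,-0.124,0,0,0,-1]]'
```

```text
time: 6.5
position: [0.4088, 0.0602, 0.1651]
tool_rot: [-0.044, 0.706, -0.705, 0.044]
ft_force: [2.2, 1.2, -1.3]
grip_width: 0.0235
```

```bash
python3 -m crank '[[-0.008,0,-0.0285,0,0,0,-1],[-0.023,0,-0.054,0,0,0,-1],[-0.0435,0,-0.075,0,0,0,-1],[-0.0685,0,-0.0905,0,0,0,-1],[-0.097,0,-0.0995,0,0,0,-1],[-0.1265,0,-0.1015,0,0,0,-1],[-0.155,0,-0.096,0,0,0,-1],[-0.182,0,-0.0835,0,0,0,-1],[-0.205,0,-0.0645,0,0,0,-1],[-0.205,0,-0.0645,0,0,0,-1]]'
```

```text
time: 7.75
position: [0.5075, 0.1025, 0.165]
tool_rot: [0.043, -0.706, 0.706, -0.044]
ft_force: [-1.2, -3.5, 1.4]
grip_width: 0.0236
```

```bash
python3 -m crank '[[-0.0175,0,0.0235,0,0,0,-1],[-0.029,0,0.051,0,0,0,-1],[-0.0335,0,0.08,0,0,0,-1],[-0.0335,0,0.082,0,0,0,-1],[-0.0335,0,0.082,0,0,0,-1],[-0.0335,0,0.082,0,0,0,-1]]'
```

```text
time: 8.5
position: [0.5283, 0.0644, 0.165]
tool_rot: [0.043, -0.706, 0.706, -0.044]
ft_force: [-1.1, -1.6, 1.2]
grip_width: 0.0238
```

```bash
python3 -c "
from h import *
cv2.imwrite('pics/s3.png',vision.camera('scene')); cv2.imwrite('pics/s3c.png',cv2.resize(cv2.imread('pics/s3.png')[140:260,295:455],None,fx=5,fy=5,interpolation=cv2.INTER_CUBIC))"
```

```text
(no output)
```

View pics/s3c.png

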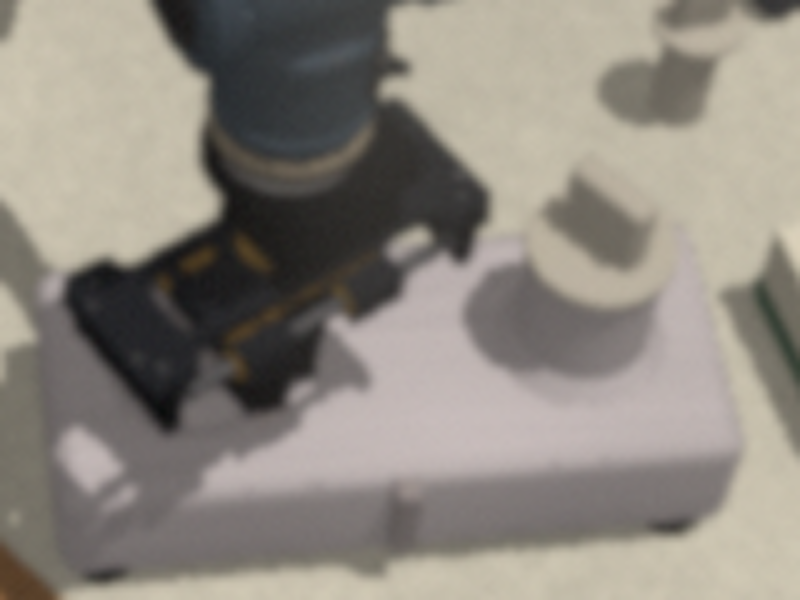

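```bash
python3 -m crank '[[0,0,0,0,0,0,1],[0,0,0,0,0,0,1],[0,0,0,0,0,0,1],[0,0,0,0,0,0,1],[0,0,0,0,0,0,1],[0,-0.05,0,0,0,0,1],[0,-0.15,0,0,0,0,1],[0,-0.25,0,0,0,0,1],[0.12,-0.33,-0.2,0,-0.041,0,1],[0.12,-0.33,-0.2,0,-0.041,0,1]]'
```

```text
time: 9.8
position: [0.4557, 0.1572, 0.3311]
tool_rot: [-0.088, 0.702, -0.701, 0.089]
ft_force: [0.8, 0.2, -0.3]
grip_width: 0.0872
```

```bash
python3 -m crank '[[0.05,-0.02,-0.08,0,0,0,1],[0.05,-0.02,-0.08,0,0,0,1],[0.05,-0.02,-0.08,0,0,0,1],[0.05,-0.02,-0.08,0,0,0,1]]'
python3 - <<'E'
from h import *
np.set_printoptions(precision=4,suppress=True)
o=robot.get_obs();print(o['position'],o['tool_rot'],R.from_quat(o['tool_rot']).as_matrix(),o['ft_force'])
im=vision.camera('wrist');cv2.imwrite('pics/w4.png',im)
E
```

```text
time: 10.3
position: [0.4229, 0.1882, 0.3396]
tool_rot: [0.089, -0.701, 0.702, -0.088]
ft_force: [0.1, -0.3, -0.2]
grip_width: 0.0873
[0.4229 0.1882 0.3396] [ 0.0886 -0.7014  0.7017 -0.0882] [[-0.9687 -0.0004  0.2481]
 [-0.2481 -0.0004 -0.9687]
 [ 0.0005 -1.      0.0003]] [ 0.0945 -0.2941 -0.2063]
```

View pics/w4.png

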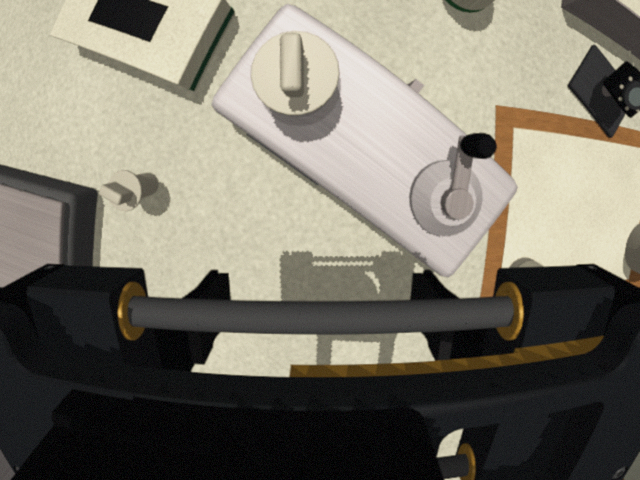

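```bash
python3 - <<'E'
import cv2
im=cv2.imread('pics/w4.png')
cv2.imwrite('pics/w4a.png',cv2.resize(im[120:230,400:510],None,fx=5,fy=5,interpolation=cv2.INTER_CUBIC))
cv2.imwrite('pics/w4b.png',cv2.resize(im[15:125,240:350],None,fx=5,fy=5,interpolation=cv2.INTER_CUBIC))
E
```

```text
(no output)
```

View pics/w4a.png

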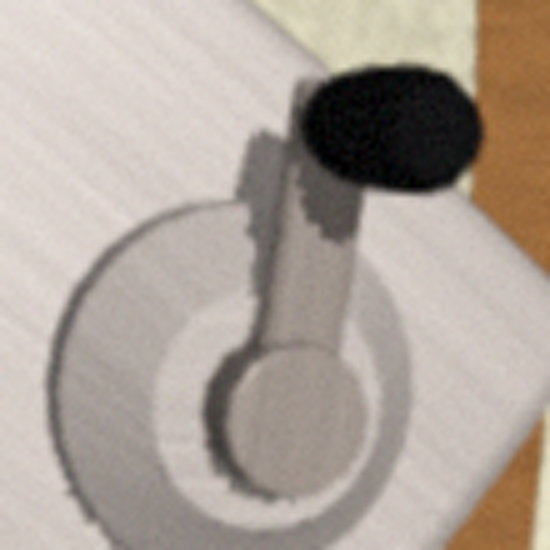

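View pics/w4b.png

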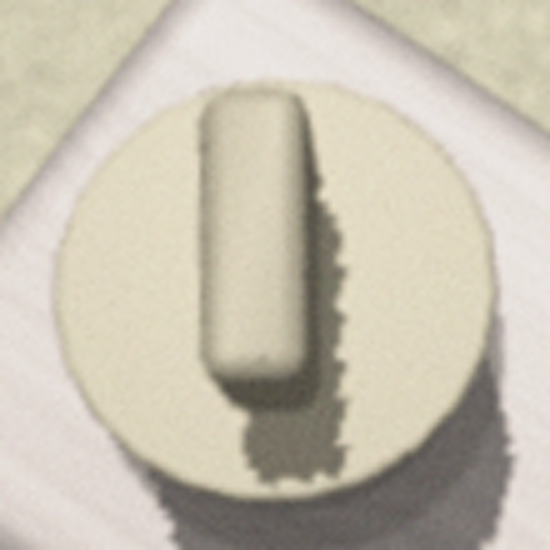

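```bash
python3 - <<'E'
from h import *
np.set_printoptions(precision=4,suppress=True)
o=robot.get_obs();p,q=o['position'],o['tool_rot']
w=lambda uv,z:wonz(uv,p,q,z)
k=w((484,146),.182);h=w((459.6,204),.136);print(k,h,np.hypot(*(k-h)[:2]),np.arctan2(*(k-h)[1::-1]))
B=lambda x,y:(240+x/5,15+y/5)
c=[w(B(*a),.215) for a in [(203,92),(302,92),(307,372),(207,375)]];m=np.mean(c,0);print('fin',np.array(c),m)
d=(c[0]+c[1]-c[2]-c[3]);print('yaw',np.arctan2(d[1],d[0]),np.linalg.norm(d)/2)
print('collar',w(B(273,288),.171))
Rt=R.from_quat(q).as_matrix()
for z in(.26,.191): print(Rt.T@(np.r_[m[:2],z]-p)/.5)
E
```

```text
[0.5272 0.0695 0.182 ] [0.4693 0.0571 0.136 ] 0.059280610535237824 0.21170870453856735
fin [[0.5628 0.2548 0.215 ]
 [0.566  0.2407 0.215 ]
 [0.5244 0.2292 0.215 ]
 [0.5207 0.2432 0.215 ]] [0.5435 0.242  0.215 ]
yaw 0.2696559522120706 0.043410604969467345
collar [0.543  0.2421 0.171 ]
[-0.2605  0.1589 -0.0445]
[-0.2606  0.2969 -0.0445]
```

```bash
python3 -m crank '[[-0.12,0,-0.044,0,0,0,1],[-0.2,0.05,-0.044,0,-0.003,0,1],[-0.26,0.1,-0.044,0,-0.003,0,1],[-0.26,0.16,-0.044,0,-0.003,0,1],[-0.26,0.22,-0.044,0,-0.003,0,1],[-0.26,0.27,-0.044,0,-0.003,0,1],[-0.26,0.296,-0.044,0,-0.003,0,1],[-0.26,0.296,-0.044,0,-0.003,0,1],[-0.26,0.296,-0.044,0,-0.003,0,1]]'
python3 - <<'E'
from h import *
np.set_printoptions(precision=4,suppress=True)
o=robot.get_obs();print(o['position'],R.from_quat(o['tool_rot']).as_matrix(),o['ft_force'])
im=vision.camera('wrist');cv2.imwrite('pics/w5.png',im)
E
```

```text
time: 11.48
position: [0.5434, 0.2427, 0.1929]
tool_rot: [-0.091, 0.701, -0.701, 0.093]
ft_force: [0.3, 0.4, 0.3]
grip_width: 0.0872
[0.5434 0.2427 0.1929] [[-0.9661  0.0019  0.2581]
 [-0.2581  0.0005 -0.9661]
 [-0.002  -1.     -0.    ]] [0.3135 0.3954 0.2537]
```

View pics/w5.png

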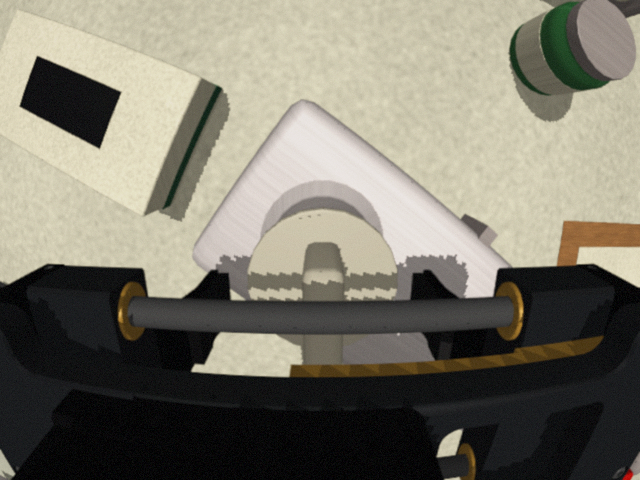

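The fin, at about (323,290), is centred between the fingers and parallel to the pads, so I'll close.

```bash
python3 -m crank '[[0,0,0,0,0,0,-1],[0,0,0,0,0,0,-1],[0,0,0,0,0,0,-1],[0,0,0,0,0,0,-1],[0,0,0,0,0,0,-1],[0,0,0,0,0,0,-1],[0,0,0,0,0,0,-1],[0,0,0,0,0,0,-1],[0,0,0,0,0,0,-1],[0,0,0,0,0,0,-1]]' 50;  python3 -m crank '[[0,0,0,0,0,0,-1],[0,0,0,0,0,0,-1]]'
```

```text
time: 12.78
position: [0.5425, 0.2426, 0.192]
tool_rot: [0.092, -0.701, 0.701, -0.092]
ft_force: [2.2, -1.3, -0.5]
grip_width: 0.0156
time: 13.02
position: [0.5425, 0.2427, 0.192]
tool_rot: [0.092, -0.701, 0.701, -0.092]
ft_force: [0.4, -1.2, 0.1]
grip_width: 0.0155
```

Now I'll lift it straight up.

```bash
python3 -m crank '[[0,-0.02,0,0,0,0,-1],[0,-0.06,0,0,0,0,-1],[0,-0.11,0,0,0,0,-1],[0,-0.17,0,0,0,0,-1],[0,-0.24,0,0,0,0,-1],[0,-0.3,0,0,0,0,-1],[0,-0.34,0,0,0,0,-1],[0,-0.34,0,0,0,0,-1],[0,-0.34,0,0,0,0,-1]]'
python3 - <<'E'
from h import *
np.set_printoptions(precision=4,suppress=True)
o=robot.get_obs();print(o['position'],o['ft_force'],o['q'])
Rt=R.from_quat(o['tool_rot']).as_matrix();print(Rt)
im=vision.camera('scene');cv2.imwrite('pics/s6.png',im)
im=vision.camera('side');cv2.imwrite('pics/d6.png',im)
# target
lens=np.array([.695,-.193,.095]);a=np.array([-.927,.375]);a/=np.hypot(*a)
ax=np.r_[np.sin(.6)*a,np.cos(.6)];F=lens+.15*ax
G0=.105 # grasp height
print('focus',F,'fin',F+.105*ax)
E
```

```text
time: 14.15
position: [0.5416, 0.2427, 0.361]
tool_rot: [0.093, -0.701, 0.701, -0.091]
ft_force: [-0.3, -0.9, -2.7]
grip_width: 0.0159
[0.5416 0.2427 0.361 ] [-0.2538 -0.8507 -2.7166] [0.233  0.3702 1.3466 0.0002 1.427  1.5421]
[[-0.966  -0.0022  0.2586]
 [-0.2586 -0.0004 -0.966 ]
 [ 0.0022 -1.     -0.0002]]
focus [ 0.6165 -0.1612  0.2188] fin [ 0.5615 -0.139   0.3055]
```

View pics/s6.png

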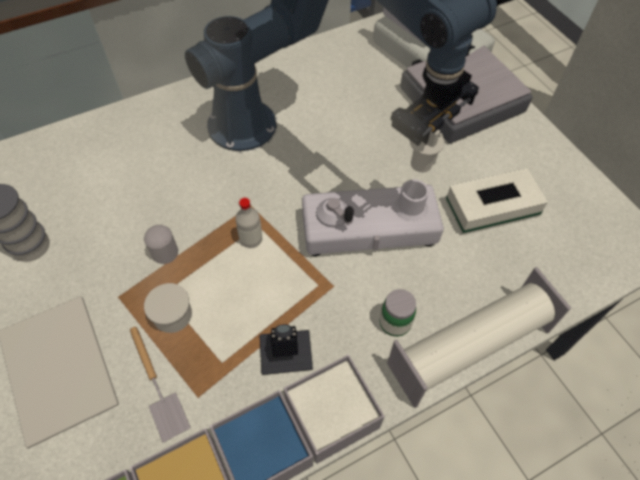

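View pics/d6.png

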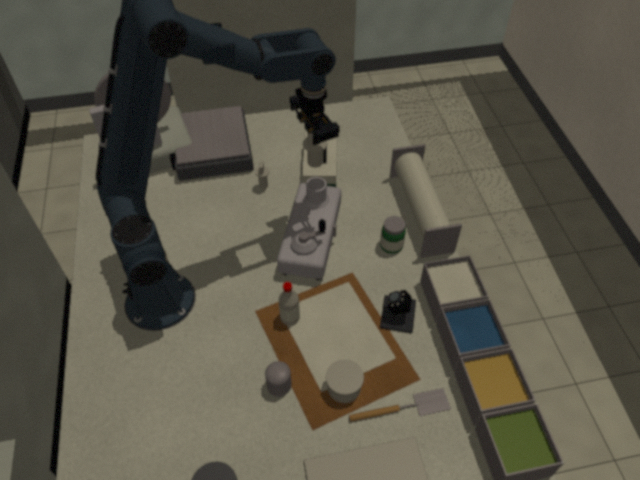

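```bash
cat > tgt.py <<'E'
from h import *
np.set_printoptions(precision=4,suppress=True)
lens=np.array([.695,-.193,.095]);a=np.array([-.927,.375]);a/=np.hypot(*a)
ax=np.r_[np.sin(.6)*a,np.cos(.6)];F=lens+.15*ax;T=F+.102*ax
o=robot.get_obs();p=o['position'];Rt=R.from_quat(o['tool_rot']).as_matrix()
c=np.cross(Rt[:,1],-ax);s=np.linalg.norm(c);rv=c/s*np.arctan2(s,Rt[:,1]@-ax) if s>1e-6 else c
print('pos',p,'T',T,'F',F);print('shift',Rt.T@(T-p)/.5,'turn',Rt.T@rv/np.pi,'angle',np.linalg.norm(rv),'foot now',p+.102*Rt[:,1])
print('q',o['q'],'f',o['ft_force'],o['grip_width'],np.abs(o['joint_velocities']).max())
E
python3 tgt.py
```

```text
pos [0.5416 0.2426 0.3606] T [ 0.5631 -0.1396  0.303 ] F [ 0.6165 -0.1612  0.2188]
shift [0.1559 0.1155 0.7496] turn [0.1151 0.     0.1535] angle 0.6026091704327228 foot now [0.5413 0.2425 0.2586]
q [0.2329 0.3709 1.3467 0.0001 1.4271 1.5422] f [ 0.1834  0.2722 -2.2926] 0.015722430870536295 0.006193945586781515
```

```bash
python3 -m crank '[[0.012,0,0.06,0,0,0,-1],[0.028,0,0.14,0,0,0,-1],[0.047,0,0.23,0,0,0,-1],[0.067,0,0.32,0,0,0,-1],[0.086,0,0.41,0,0,0,-1],[0.105,0,0.5,0,0,0,-1],[0.122,0,0.58,0,0,0,-1],[0.139,0,0.66,0,0,0,-1],[0.151,0,0.72,0,0,0,-1],[0.156,0,0.75,0,0,0,-1]]'
python3 tgt.py
```

```text
time: 15.5
position: [0.5638, -0.1411, 0.3608]
tool_rot: [-0.092, 0.702, -0.701, 0.091]
ft_force: [0.1, 0.8, -2.2]
grip_width: 0.0157
pos [ 0.5638 -0.1411  0.3608] T [ 0.5631 -0.1396  0.303 ] F [ 0.6165 -0.1612  0.2188]
shift [ 0.0003  0.1157 -0.003 ] turn [0.1151 0.     0.1532] angle 0.6021430311245658 foot now [ 0.5636 -0.141   0.2588]
q [-0.4375  0.3508  1.3773  0.0001  1.4156  0.8736] f [ 0.0852  0.7983 -2.1607] 0.015665699265772517 0.1805018669464871
```

Next I'll tilt it, then lower it onto the focus point.

```bash
python3 -m crank '[[0,0,-0.003,0.015,0,0.02,-1],[0,0.01,-0.003,0.038,0,0.05,-1],[0,0.03,-0.003,0.06,0,0.08,-1],[0,0.05,-0.003,0.083,0,0.11,-1],[0,0.075,-0.003,0.1,0,0.135,-1],[0,0.1,-0.003,0.115,0,0.153,-1],[0,0.116,-0.003,0.115,0,0.153,-1],[0,0.116,-0.003,0.115,0,0.153,-1],[0,0.116,-0.003,0.115,0,0.153,-1],[0,0.116,-0.003,0.115,0,0.153,-1]]'
python3 tgt.py
python3 - <<'E'
from h import *
s=vision.camera('scene');d=vision.camera('side');cv2.imwrite('pics/s7.png',s);cv2.imwrite('pics/d7.png',d)
cv2.imwrite('pics/s7c.png',cv2.resize(s[270:390,210:350],None,fx=5,fy=5,interpolation=cv2.INTER_CUBIC))
cv2.imwrite('pics/d7c.png',cv2.resize(d[230:350,310:450],None,fx=5,fy=5,interpolation=cv2.INTER_CUBIC))
E
```

```text
time: 16.75
position: [0.5645, -0.1386, 0.3049]
tool_rot: [-0.095, -0.566, 0.773, -0.271]
ft_force: [0.5, 0.3, -2.0]
grip_width: 0.0158
pos [ 0.5645 -0.1386  0.3049] T [ 0.5631 -0.1396  0.303 ] F [ 0.6165 -0.1612  0.2188]
shift [0.0048 0.0021 0.0002] turn [-0.0003  0.     -0.0009] angle 0.002895270753832808 foot now [ 0.6182 -0.1602  0.2209]
q [-0.4532  0.2226  1.9006  0.0979  0.4185  0.7788] f [ 0.4897  0.2648 -1.9612] 0.015827501546434173 0.008973216039016064
```

View pics/s7c.png

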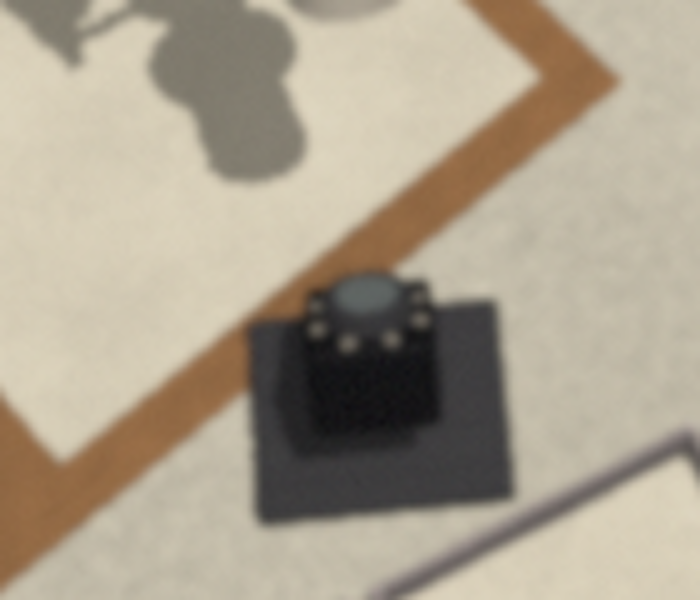

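View pics/d7c.png

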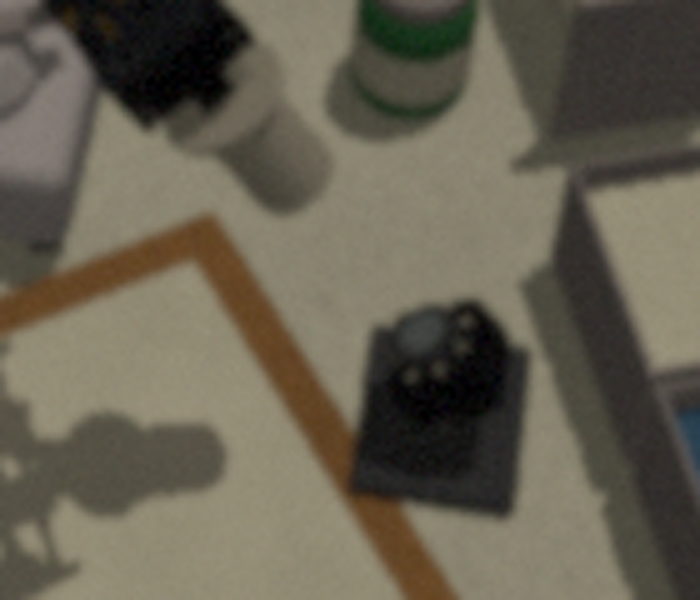

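```bash
python3 - <<'E'
from tgt import *
Y=Rt[:,1];foot=p+.102*Y
s=cv2.imread('pics/s7.png');d=cv2.imread('pics/d7.png')
def mk(im,n,x0,y0):
    c=cv2.resize(im[y0:y0+150,x0:x0+180],None,fx=4,fy=4,interpolation=cv2.INTER_CUBIC)
    for P,col in [(foot,(0,0,255)),(foot-.075*Y,(0,255,0)),(foot-.1*Y,(255,0,255)),(lens,(255,0,0)),(lens+.05*ax,(255,255,0)),(lens-.05*ax,(0,255,255))]:
        u=(proj(n,P)-[x0,y0])*4;cv2.circle(c,tuple(int(v) for v in u),4,col,1)
    # foot circle
    e1=np.cross(Y,[0,0,1]);e1/=np.linalg.norm(e1);e2=np.cross(Y,e1)
    for r,b in((.025,0),(.038,.075)):
        pts=[(proj(n,foot-b*Y+r*(np.cos(t)*e1+np.sin(t)*e2))-[x0,y0])*4 for t in np.linspace(0,6.28,40)]
        cv2.polylines(c,[np.int32(pts)],True,(0,0,255),1)
    return c
cv2.imwrite('pics/s7m.png',mk(s,'scene',170,230));cv2.imwrite('pics/d7m.png',mk(d,'side',290,215))
E
```

```text
pos [ 0.5642 -0.1384  0.3046] T [ 0.5631 -0.1396  0.303 ] F [ 0.6165 -0.1612  0.2188]
shift [0.004  0.0021 0.0007] turn [-0.0002 -0.     -0.0007] angle 0.0023929678194023283 foot now [ 0.6177 -0.16    0.2206]
q [-0.4533  0.2225  1.9015  0.098   0.4183  0.7788] f [ 0.2216 -0.0421 -1.9069] 0.01590965181575396 0.008495956341636895
```

View pics/s7m.png

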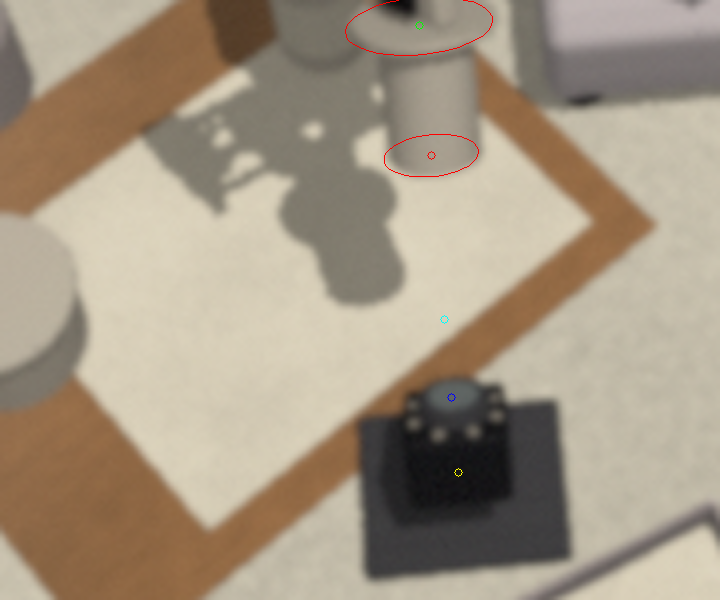

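View pics/d7m.png

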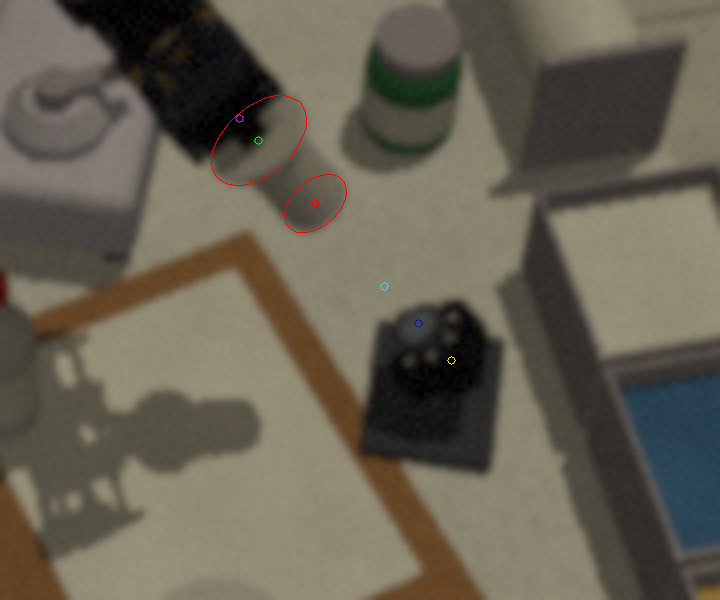

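The drawn collar and foot circles match the pusher in both views, and its axis lines up with the lens. I'll let it settle, check that it is steady, then hand in.

```bash
python3 -m crank '[[0.003,0.002,0,0,0,0,-1],[0.003,0.002,0,0,0,0,-1],[0.003,0.002,0,0,0,0,-1],[0.003,0.002,0,0,0,0,-1],[0.003,0.002,0,0,0,0,-1],[0.003,0.002,0,0,0,0,-1]]'; python3 tgt.py; python3 -c "
from rig import robot
print(robot.hand_in())"
```

```text
time: 17.6
position: [0.563, -0.1389, 0.3026]
tool_rot: [-0.094, -0.567, 0.773, -0.27]
ft_force: [0.8, 1.4, -2.4]
grip_width: 0.0157
pos [ 0.563  -0.1389  0.3026] T [ 0.5631 -0.1396  0.303 ] F [ 0.6165 -0.1612  0.2188]
shift [-0.0001 -0.0002  0.0017] turn [-0.0001  0.     -0.0005] angle 0.0015475999436281006 foot now [ 0.6165 -0.1605  0.2185]
q [-0.4556  0.2243  1.9059  0.1023  0.4132  0.7727] f [ 0.8333  1.4421 -2.4486] 0.015715880721266753 0.0018774502148235662
the job is handed in; nothing more can be done
None
```

I ran the cutter empty and drew the pusher out. The job was handed in at about 17.6 s with the gripper still holding the pusher in front of the inspection camera; no verdict was reported.

- **Crank:** I gripped the knob and led it one full turn clockwise with the pusher still seated. From the knob's position in the wrist camera I estimate about 6.4 rad, inside the 6.0–6.9 window.
- **Pusher:** I gripped the fin at 50 N and lifted it straight out of the tube. The last grip width was 15.7 mm, which matches the 16 mm fin.
- **Final pose:** The foot is within about 1 mm of my measured focus point, and its axis is within 0.002 rad of the line of sight. This assumes no slip in the grip since the pick-up. The focus point rests on lens measurements that agreed to 2–3 mm, and outlines drawn on the scene and side pictures just before a last 2 mm shift matched the pusher and lens.
- **Steadiness:** Joint speeds were below 0.002 rad/s at hand-in.
- **Surroundings:** No bystander looked moved in the pictures, though I did not measure them again at the end. No check failed or disagreed.

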